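# Index the tin shuttle and press the next lid home

## Robot

A 7-joint arm with a two-finger parallel gripper is mounted at the origin on the work surface. World frame = base frame: x ahead of the robot, y to its left, z up, the work surface at z = 0. Lengths are in m, angles in rad, forces in N, time in s.
With the tool pointing down it reaches from about 0.4 to 0.85 m from the base axis. Payload 10.4 kg.
Tool frame: the origin (TCP) lies midway between the tips of the shut fingers; the grasp point (between the pads) lies 19 mm behind it; z points along the fingers, y is the line along which they close (so a half turn about z gives the same grasp; the last joint's range is limited). The gripper opens to 87 mm and grips with 3 to 60 N. Pads are 19 mm wide; open, the fingers measure 117 mm over their backs; the gripper's body (75 mm by 190 mm) begins 51 mm behind the grasp point.
Start: joints at [1.29, 0.332, -0.065, 1.46, 0.022, 1.35, -0.088], TCP at [0.159, -0.604, 0.194] pointing down, gripper open.
Joint ranges: [-2.6, 2.6], [-0.5, 2.12], [-1.47, 1.34], [0.16, 2.42], [-1.27, 4.41], [0.06, 2.06], [-2.6, 2.6]. Speed limits (rad/s): [2.22, 2.22, 2.79, 2.79, 3.14, 3.14, 3.14].

## Interface

Orientations are given as a 3x3 rotation matrix whose columns are the frame's x, y, z axes.
In Python, from rig import * gives the robot as it stands. The module is installed in compiled form; this text tells all that it offers.
- The arm moves only by the tool carry_out, never from a script. Its argument "plan" is a list of rows, each a list of 5 numbers: the opening in per cent of the stroke, from 0 (shut) to 100 (fully open), then the shift along the world's x, y, z in units of 500 mm (1.0 is 500 mm), then the turn about the world's z in units of 60 degrees (1.0 is 60 degrees). A call has 1 to 8 rows; each row shifts and turns the commanded pose from where the row before left it; what a row does not reach is not made up. A row lasts 1/10 s, in which the tool goes at most 50 mm and 8.59 degrees, less where a joint would pass 70% of its speed; a pose out of reach is approached as far as the arm can. A call with a number of a shift or a turn outside -1 to 1 is refused whole. A call with a gripper value outside its range is refused whole. The fingers move at their own pace and stop on an object; "force" is the grip in N (left out, the last holds). Time passes only in rows, so rows that do not move let the fingers close. It gives the time, the measured TCP pose, the force, the opening and the grip force at its end, in the units of the state.
- state(): the state, without advancing time (a new reading comes with each control period).
- camera(name): name is "scene" or "top"; returns the picture (420x560x3 uint8, red, green, blue); there is no depth.
- camera_model(name): a dict with "intrinsics" (3x3 intrinsics, pixels), "k1" (the pictures are not rectified: a ray, as slopes to the right and down, at radius r is drawn at 1 + k1 r^2 times it, then the intrinsics apply), "origin" and "rotation" of the camera in the world. Camera axes: x right, y down, z forward; pixel columns grow to the right and rows downward; lengths in m; the calibration is good to about 2 mm. A picture is of the moment at which its call begins. camera_model takes no time and is no camera call.
- close_job(): hands the job in; it is judged then, once.
The state is a dict: "time_s": time; "qpos": joint angles; "joint_velocities": joint speeds; "effort": joint torques, N m; "tcp_pos": TCP position; "orientation": TCP orientation; "ft_force": force on the tool from outside, world axes, zero at the start; "torque": the same for the moment, N m; "width": finger opening in m; "grasp_force": force on a finger pad.
Only numpy, scipy, OpenCV 4.12 (cv2) and the standard library are available. Lean on these libraries where they do the work, as an engineer would, in place of code of your own. Each camera call takes 0.05 s, during which the arm holds its last target. There are 200 camera calls.

## Task

Close the next tea sample tin in the hand lidding press: pull the shuttle's spring plunger, move the shuttle on by one tin so that the middle tin stands under the press and let the plunger snap fully into that hole, then push the press's palm knob down until the middle tin's lid clicks fully home and let the ram rise again. Leave the last tin's lid loose for later, and do not disturb the tin, bowl and spoon beside the press.

Things in the scene. Friction and masses are not known exactly. Their poses are not given: they have to be found in the camera images.
- lidder: fixed hand lidding press, base 120 x 535 mm, y -205 to +330 mm in its own frame. Origin: on the table under the shuttle's centre line; z up, +y = the way the shuttle is fed. Press axis at x 0, y +110 mm. Two 20 mm pillars at x -68 and +68 there carry a grey crosshead over the shuttle, 172 mm long (x), 44 mm wide, z 143 to 192 mm. The index holes lie hidden under the shuttle
- shuttle (a joint): shuttle position along +y of lidder, m: 0 at the start (first tin, closed, under the press). The next holes are set by hand: middle tin under the press at 0.077 to 0.091, last at 0.161 to 0.175, not measured. Slides with 2 to 4 N; a pin in a hole stops it dead. Tins 70 x 70 x 65 mm on a deck 39 mm high at y +110 (first), +26, -58 mm of lidder at 0; plunger at y -138, push plate at -184
- plunger (a joint): lift of the spring plunger (knob with pin), m: 0 = pin fully in a hole, 0.007 to 0.008 = pin riding on the strip between holes, 0.0125 = pulled right up. Spring 6 N at 0, 11 N at 0.011. Lifted over 8 mm it frees the shuttle; let go between holes, the pin rides on the strip and drops into the next hole it passes (hole 9.5 mm, 8 mm pin with a flat end)
- knob_grip (a point): centre of the plunger's black round knob on the shuttle, 28 mm across, 26 mm high, axis upright; 90 mm above the table with the pin in a hole. 21 mm below this point is a nut 22 mm across, 27 mm below a block 40 x 36 mm. The last tin's wall is 45 mm away towards +y, its loose lid's top 118 mm above the table. Axes as lidder
- push_face (a point): middle of the outer (-y, trailing) face of the shuttle's upright aluminium push plate, 80 mm wide along x of lidder, 6 mm thick, 35 to 81 mm above the table; this point is 59 mm above the table. Pushing it towards +y of lidder moves the shuttle. The plunger's axis is 49 mm ahead of it; behind it nothing of the press is higher than 30 mm
- ram (a joint): downward travel of the press ram, m: 0 = up (a spring returns it, 3 to 5 N), 0.010 = its pad meets a fully raised lid, 0.022 = that lid is home, 0.026 = end of travel
- ram_top (a point): centre of the top of the ram's black palm knob, 44 mm across, 28 mm high, axis upright, 240 mm above the table when up; pushed straight down
- lid_b (a joint): how far the middle tin's slip lid is pushed down, m: starts loose at 0 to 0.003, clicks over a bead at about 0.009, fully home at 0.012 (hard stop). Lid and ram together take 10 to 15 N to pass the bead
- lid_c (a joint): the same for the last tin's lid, which shall stay loose (starts at 0 to 0.003)
- lid_b_top (a point): centre of the top of the middle tin's green lid, 73 x 73 mm, skirt 22 mm; about 118 mm above the table when loose, 106 mm when home
- lid_c_top (a point): centre of the top of the last tin's green lid, same size
- spare_tin_mid (a point): centre of a loose closed green tin, 70 x 70 x 67 mm, standing on the table beyond the press; leave it
- bowl_mid (a point): centre of a white tasting bowl, 92 mm across, 55 mm high, on the table beyond the press; leave it
- tasting_spoon: steel tasting spoon, 180 mm, lying on the table on the robot's side of the press, long axis x; leave it

How it is judged:
By the outcome, as a careful person would: the job done as asked, in the order asked, and still so for the second after the job is handed in, with the robot touching nothing.
It also fails if it takes over 59 s, if anything falls off the work surface, if the arm or the gripper's body presses on something with over 40 N, if the wrist force passes 120 N, or if a joint passes its speed limit or range.

## Working session

There is one attempt and no reset: what is moved stays moved. The work goes in short steps, Python scripts to look and compute and a tool call to move; the robot and the scene stay as the last step left them, time stands still between calls to the robot, and variables do not carry over. Pictures are saved under pics/ and viewed, at most 11 in all, crops included, and the job is handed in when it is done.

Besides the shell and the picture viewer there is one more tool, called as name(argument=value, ...) on one line, values as JSON. carry_out: Moves the arm, as the interface text tells. Its arguments: {"type":"object","properties":{"plan":{"type":"array"},"force":{"type":"number"}},"required":["plan"]}

```bash
mkdir -p pics; python3 - <<'E'
from rig import *
import cv2,numpy as np
for n in("scene","top"):
    cv2.imwrite(f"pics/{n}0.png",camera(n)[:,:,::-1]); m=camera_model(n); print(n,{k:np.round(v,4).tolist() for k,v in m.items()})
s=state();print(s["time_s"],s["tcp_pos"],np.round(s["orientation"],3).tolist(),s["width"],s["ft_force"])
E
```

```text
scene {'intrinsics': [[475.1241, 0.0, 287.2916], [0.0, 475.1241, 209.1019], [0.0, 0.0, 1.0]], 'k1': 0.0024, 'origin': [1.1181, -0.5, 0.6498], 'rotation': [[0.6319, 0.4554, -0.6272], [0.7748, -0.3514, 0.5255], [0.0189, -0.818, -0.5749]]}
top {'intrinsics': [[536.2835, 0.0, 273.4044], [0.0, 536.2835, 206.2665], [0.0, 0.0, 1.0]], 'k1': -0.2123, 'origin': [0.4755, -0.0365, 1.0255], 'rotation': [[0.0084, -0.9942, 0.107], [-0.9995, -0.0051, 0.031], [-0.0302, -0.1072, -0.9938]]}
0.1 [ 0.15928183 -0.60397225  0.19294196] [[0.967, 0.255, -0.0], [0.255, -0.967, 0.001], [-0.0, -0.001, -1.0]] 0.08680127308199552 [ 0.7835113   0.84600415 -0.75798257]
```

View pics/scene0.png

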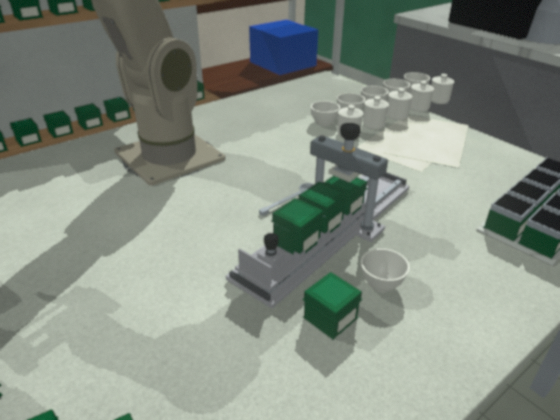

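View pics/top0.png

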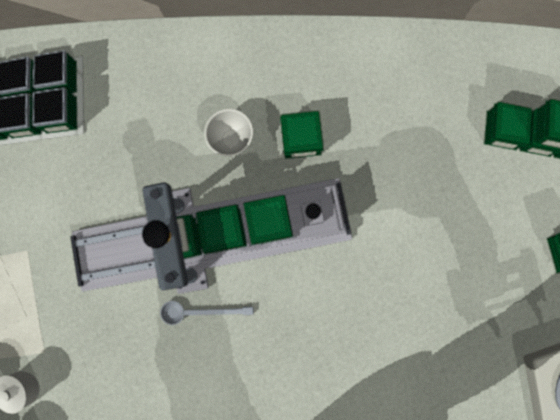

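The top view shows the plunger knob at about (313,211), the palm knob at (155,233), lid c at (268,220), lid b at (220,229) and the push plate near (345,210). In the scene view the plunger knob is at (270,241) and the palm knob at (349,131).

```bash
cat > h.py <<'E'
from rig import *
import cv2,numpy as np
def ray(n,uv):
    m=camera_model(n);K=m["intrinsics"];K=np.array(K)
    p=np.array([(uv[0]-K[0,2])/K[0,0],(uv[1]-K[1,2])/K[1,1]]);q=p.copy()
    for _ in range(20): q=p/(1+m["k1"]*(q@q))
    return np.array(m["origin"]),np.array(m["rotation"])@np.r_[q,1]
def onz(n,uv,z):
    o,d=ray(n,uv);return o+d*(z-o[2])/d[2]
def tri(a,b):
    o,d=ray("scene",a);p,e=ray("top",b)
    t=np.linalg.lstsq(np.c_[d,-e],p-o,rcond=None)[0];A=o+t[0]*d;B=p+t[1]*e
    return (A+B)/2,np.linalg.norm(A-B)
def blobs(im,mask,box,amin=30):
    x0,y0,x1,y1=box;M=np.zeros(mask.shape,np.uint8);M[y0:y1,x0:x1]=mask[y0:y1,x0:x1]
    n,l,s,c=cv2.connectedComponentsWithStats(M)
    return [(c[i].round(1).tolist(),s[i].tolist()) for i in range(1,n) if s[i,4]>amin]
E
python3 - <<'E'
from h import *
t=cv2.imread("pics/top0.png");s=cv2.imread("pics/scene0.png")
for n,im,bx in(("top",t,[(295,190,332,230),(135,215,176,252)]),("scene",s,[(258,228,284,258),(335,118,364,145)])):
    for b in bx:
        print(n,b,blobs(im,(im.max(2)<42).astype(np.uint8),b,15))
g=((t[:,:,1].astype(int)-t[:,:,2]>35)).astype(np.uint8)
cnt,_=cv2.findContours(g,0,2)
for c in cnt:
    if cv2.contourArea(c)>200: 
        r=cv2.minAreaRect(c);print("green",np.round(r[0],1),np.round(r[1],1),r[2],onz("top",r[0],.118).round(4))
big=lambda im,x,y,w,h,k:cv2.resize(im[y:y+h,x:x+w],None,fx=k,fy=k,interpolation=cv2.INTER_CUBIC)
cv2.imwrite("pics/c1.png",np.vstack([big(t,130,170,240,100,3.2),cv2.copyMakeBorder(big(s,220,110,200,110,2.4),0,0,0,288,0)]))
E
```

```text
top (295, 190, 332, 230) [([312.6, 210.6], [306, 204, 15, 15, 165])]
top (135, 215, 176, 252) [([174.4, 220.0], [173, 215, 3, 13, 24]), ([155.8, 233.6], [143, 220, 27, 28, 562])]
scene (258, 228, 284, 258) []
scene (335, 118, 364, 145) []
green [553.5 252.5] [37. 11.] 90.0 [ 0.493  -0.5077  0.118 ]
green [219.4 228.6] [41.2 41.8] 79.2156982421875 [0.5344 0.0836 0.118 ]
green [267.5 219.4] [41.8 41.6] 78.69007110595703 [0.5507 0.0017 0.118 ]
green [301.4 133.7] [42.5 38.7] 83.1572265625 [ 0.6999 -0.0557  0.118 ]
green [522.  128.5] [57. 74.] 90.0 [ 0.7168 -0.4565  0.118 ]
```

View pics/c1.png

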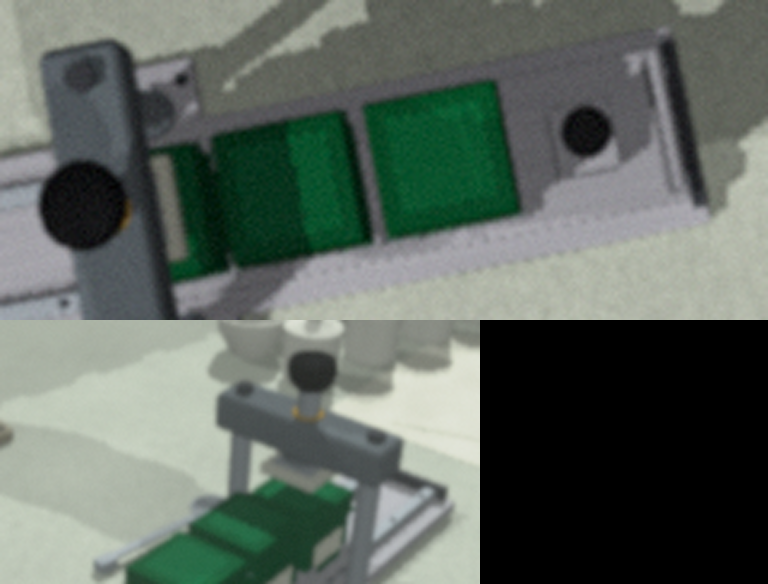

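```bash
python3 - <<'E'
from h import *
P=[(onz("top",(312.6,210.6),.102),-.138),(onz("top",(267.5,219.4),.118),-.058),(onz("top",(219.4,228.6),.118),.026),(onz("top",(155.6,233.5),.238),.11)]
Y=np.array([p[1] for p in P]);X=np.array([p[0][:2] for p in P])
c=X.mean(0);d=np.linalg.svd(X-c)[2][0];d*=np.sign(d[1]);
o=c-d*Y.mean()
print("origin",o,"ydir",d,"yaw",np.degrees(np.arctan2(-d[0],d[1])))
nx=np.array([d[1],-d[0]])
for x,y in zip(X,Y):print(x.round(4),y,"along",((x-o)@d).round(4),"lat",((x-o)@nx).round(4))
for y in(-.184,-.187,-.138,.026,.11):print(y,(o+d*y).round(4))
R=np.array(state()["orientation"]);print("tool y ang",np.degrees(np.arctan2(R[1,1],R[0,1])))
E
```

```text
origin [0.53980371 0.05809158] ydir [-0.20086395  0.97961915] yaw 11.587485243153735
[ 0.5677 -0.0756] -0.138 along -0.1366 lat 0.0005
[0.5507 0.0016] -0.058 along -0.0575 lat -0.0007
[0.5344 0.0836] 0.026 along 0.026 lat -0.0001
[0.5184 0.164 ] 0.11 along 0.1081 lat 0.0003
-0.184 [ 0.5768 -0.1222]
-0.187 [ 0.5774 -0.1251]
-0.138 [ 0.5675 -0.0771]
0.026 [0.5346 0.0836]
0.11 [0.5177 0.1658]
tool y ang -75.22440550395727
```

carry_out(plan=[[100,0.051,0.066,0,0.0904],[100,0.051,0.066,0,0.0904],[100,0.051,0.066,0,0.0904],[100,0.051,0.066,0,0.0904],[100,0.051,0.066,0,0.0904],[100,0.051,0.066,0,0.0904],[100,0.051,0.066,0,0.0904],[100,0.051,0.066,0,0.0904]], force=25)

```text
time_s: 0.9
tcp_pos: [0.3639, -0.3388, 0.1935]
orientation: [[0.524, 0.852, -0.0], [0.852, -0.524, 0.0], [-0.0, -0.0, -1.0]]
ft_force: [0.0, -0.5, -0.3]
width: 0.0872
grasp_force: 0.0
```

carry_out(plan=[[100,0.051,0.066,0,0.0904],[100,0.051,0.066,0,0.0904],[100,0.051,0.066,0,0.0904],[100,0.051,0.066,0,0.0904],[100,0.051,0.066,0,0.0904],[100,0.051,0.066,0,0.0904],[100,0.051,0.066,0,0.0904],[100,0.051,0.066,0,0.0904]])

```text
time_s: 1.7
tcp_pos: [0.568, -0.0751, 0.1935]
orientation: [[-0.204, 0.979, -0.0], [0.979, 0.204, -0.0], [0.0, -0.0, -1.0]]
ft_force: [0.5, -0.6, 0.5]
width: 0.0867
grasp_force: 0.0
```

carry_out(plan=[[100,0,0,0,0],[100,0,0,0,0]])

```text
time_s: 1.9
tcp_pos: [0.5673, -0.0755, 0.1931]
orientation: [[-0.202, 0.979, -0.001], [0.979, 0.202, 0.001], [0.001, -0.001, -1.0]]
ft_force: [0.7, -0.9, -0.1]
width: 0.0867
grasp_force: 0.0
```

carry_out(plan=[[100,0,-0.001,-0.05,0],[100,0,-0.001,-0.05,0],[100,0,0,-0.05,0],[100,0,0,-0.05,0],[100,0,0,-0.038,0],[100,0,0,0,0]])

```text
time_s: 2.5
tcp_pos: [0.5648, -0.0791, 0.0721]
orientation: [[-0.198, 0.98, -0.005], [0.98, 0.198, -0.0], [0.001, -0.005, -1.0]]
ft_force: [0.1, 0.6, -0.0]
width: 0.0871
grasp_force: 0.0
```

carry_out(plan=[[20,0,0,0,0],[20,0,0,0,0],[20,0,0,0,0],[20,0,0,0,0],[20,0,0,0,0],[20,0,0,0,0],[20,0,0,0,0],[20,0,0,0,0]])

```text
time_s: 3.3
tcp_pos: [0.5674, -0.0773, 0.0747]
orientation: [[-0.2, 0.98, 0.0], [0.98, 0.2, 0.0], [0.0, 0.0, -1.0]]
ft_force: [0.3, 0.4, -0.3]
width: 0.0308
grasp_force: 0.0
```

carry_out(plan=[[0,0,0,0,0],[0,0,0,0,0],[0,0,0,0,0],[0,0,0,0,0]], force=30)

```text
time_s: 3.7
tcp_pos: [0.5673, -0.0773, 0.0747]
orientation: [[-0.2, 0.98, 0.0], [0.98, 0.2, 0.0], [0.0, 0.0, -1.0]]
ft_force: [-0.3, -0.2, 0.4]
width: 0.0027
grasp_force: 0.0
```

```bash
python3 - <<'E'
from h import *
t=camera("top")[:,:,::-1];s=camera("scene")[:,:,::-1]
big=lambda im,x,y,w,h,k:cv2.resize(im[y:y+h,x:x+w],None,fx=k,fy=k,interpolation=cv2.INTER_CUBIC)
cv2.imwrite("pics/c2.png",np.hstack([big(t,240,140,130,150,3),big(s,210,170,130,150,3)]));print(state()["width"])
E
```

```text
0.0010040560795469295
```

View pics/c2.png

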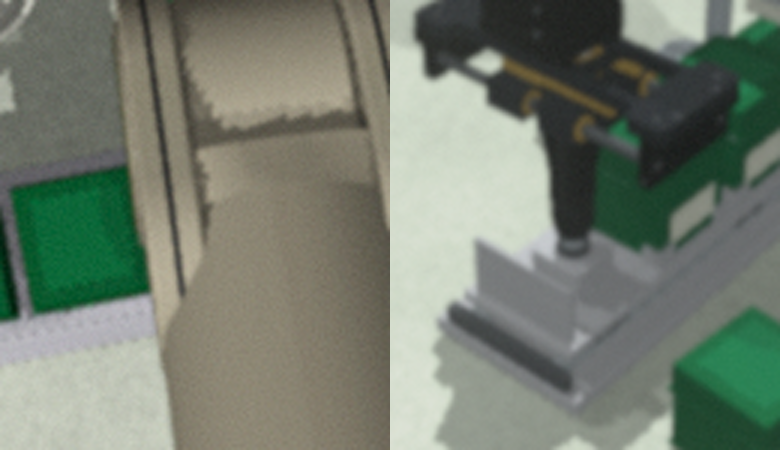

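The top view is blocked by the arm. In the scene crop a black column ends just above the nut at about (572,240). The width reads 1 mm, so either the knob is not between the fingers or it hides them. I will open the fingers and check the geometry.

carry_out(plan=[[60,0,0,0,0],[60,0,0,0,0],[60,0,0,0,0],[60,0,0,0,0],[60,0,0,0,0],[60,0,0,0,0],[60,0,0,0,0],[60,0,0,0,0]])

```text
time_s: 4.6
tcp_pos: [0.5674, -0.0774, 0.0747]
orientation: [[-0.2, 0.98, 0.0], [0.98, 0.2, 0.0], [-0.0, 0.0, -1.0]]
ft_force: [0.2, -0.2, 0.3]
width: 0.0504
grasp_force: 0.0
```

```bash
cat >> h.py <<'E'
def proj(n,P):
    m=camera_model(n);c=np.array(m["rotation"]).T@(np.array(P)-np.array(m["origin"]))
    q=c[:2]/c[2];q=q*(1+m["k1"]*(q@q));K=np.array(m["intrinsics"]);return q*K[0,0]+K[:2,2]
E
python3 - <<'E'
from h import *
s=camera("scene")[:,:,::-1];st=state();print(st["width"],st["tcp_pos"],st["ft_force"])
for P in(st["tcp_pos"],(.5675,-.0768,.077),(.5675,-.0768,.103),np.array(st["tcp_pos"])+[0,0,.07]):
    p=proj("scene",P);print(p.round(1),((p-[205,150])*5).round())
cv2.imwrite("pics/c3.png",cv2.resize(s[150:270,205:365],None,fx=5,fy=5,interpolation=cv2.INTER_CUBIC))
E
```

```text
0.05122390274841348 [ 0.56734722 -0.07738635  0.07465954] [-0.66840538  0.17837943  0.3586472 ]
[270.6 246.7] [328. 484.]
[270.9 245.7] [330. 478.]
[270.9 234.9] [330. 424.]
[270.6 216.8] [328. 334.]
```

View pics/c3.png

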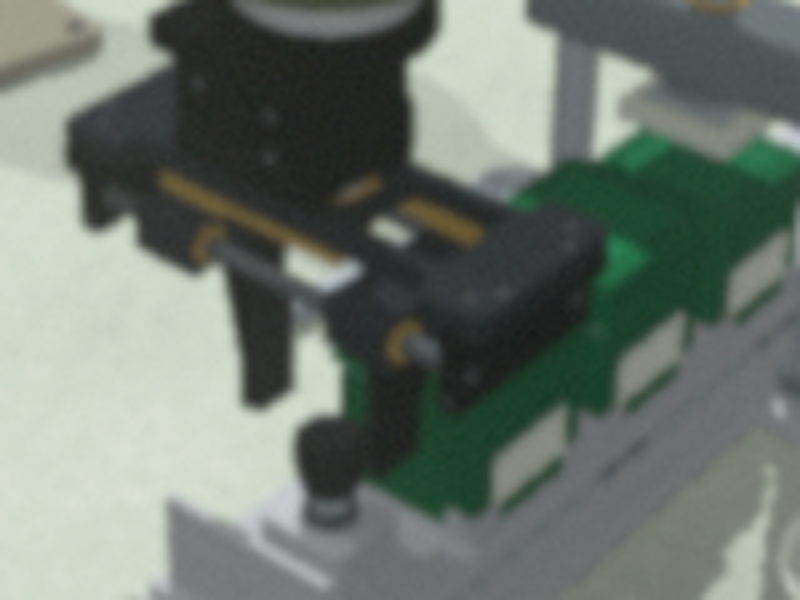

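In the crop the knob stands at (330,450). The fingertip midpoint shows at about (328,435), about 10 px above where the reported TCP projects. So the tool is either about 24 mm too high or displaced horizontally along the line of sight. A light touch on the bare table behind the press will settle which.

carry_out(plan=[[60,0,0,0.08,0],[60,0,0,0.08,0],[60,0,0,0.08,0],[0,0.01,-0.08,0,0],[0,0.01,-0.08,0,0],[0,0.01,-0.08,0,0],[0,0.01,-0.08,0,0],[0,0,0,-0.08,0]], force=10)

```text
time_s: 5.45
tcp_pos: [0.5893, -0.2457, 0.1584]
orientation: [[-0.192, 0.981, 0.007], [0.981, 0.192, -0.006], [-0.007, 0.006, -1.0]]
ft_force: [0.3, -0.4, -0.5]
width: 0.0198
grasp_force: 0.0
```

carry_out(plan=[[0,0,0,-0.08,0],[0,0,0,-0.08,0],[0,0,0,-0.08,0],[0,0,0,-0.04,0],[0,0,0,0,0],[0,0,0,0,0]])

```text
time_s: 6.05
tcp_pos: [0.5878, -0.2373, 0.0154]
orientation: [[-0.2, 0.98, 0.001], [0.98, 0.2, 0.0], [0.0, 0.001, -1.0]]
ft_force: [0.0, -0.0, 0.6]
width: 0.0006
grasp_force: 0.0
```

carry_out(plan=[[0,0,0,-0.008,0],[0,0,0,-0.008,0],[0,0,0,-0.008,0],[0,0,0,0,0]])

```text
time_s: 6.45
tcp_pos: [0.5871, -0.2374, 0.0024]
orientation: [[-0.2, 0.98, -0.0], [0.98, 0.2, 0.0], [0.0, -0.0, -1.0]]
ft_force: [-0.6, 0.1, -0.1]
width: 0.0004
grasp_force: 0.0
```

```bash
python3 - <<'E'
from h import *
st=state();T=np.array(st["tcp_pos"]);s=camera("scene")[:,:,::-1];t=camera("top")[:,:,::-1]
p=proj("scene",T);q=proj("top",T);x,y=(p-50).astype(int);u,v=(q-60).astype(int)
print(T,st["ft_force"],((p-[x,y])*4).round(),((q-[u,v])*3.3333).round()+[400,0])
cv2.imwrite("pics/c4.png",np.hstack([cv2.resize(s[y:y+100,x:x+100],(400,400)),cv2.resize(t[v:v+120,u:u+120],(400,400))]))
E
```

```text
[ 0.58713002 -0.23737131  0.00236696] [-0.57219289  0.14080648 -0.13355873] [204. 201.] [600. 200.]
```

View pics/c4.png

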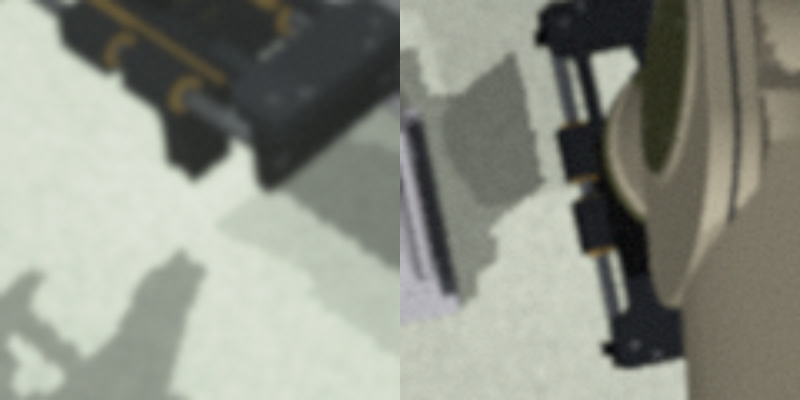

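The fingertip is at crop (190,178) and its shadow tip at (190,250). They don't meet, so the tips float above the table though z reads 2 mm: the offset is vertical. I will go on down gently until contact.

carry_out(plan=[[0,0,0,-0.008,0],[0,0,0,-0.008,0],[0,0,0,-0.008,0],[0,0,0,0,0]])

```text
time_s: 6.95
tcp_pos: [0.5868, -0.2372, -0.0102]
orientation: [[-0.2, 0.98, -0.001], [0.98, 0.2, 0.0], [0.001, -0.001, -1.0]]
ft_force: [-0.2, -0.3, 0.3]
width: 0.0005
grasp_force: 0.0
```

carry_out(plan=[[0,0,0,-0.004,0],[0,0,0,0,0]])

```text
time_s: 7.15
tcp_pos: [0.5873, -0.2373, -0.0115]
orientation: [[-0.2, 0.98, -0.0], [0.98, 0.2, 0.0], [0.0, -0.0, -1.0]]
ft_force: [-0.1, -1.2, 0.0]
width: 0.0005
grasp_force: 0.0
```

carry_out(plan=[[0,0,0,-0.004,0],[0,0,0,0,0]])

```text
time_s: 7.35
tcp_pos: [0.5872, -0.2374, -0.0135]
orientation: [[-0.2, 0.98, -0.0], [0.98, 0.2, 0.0], [0.0, -0.0, -1.0]]
ft_force: [-0.1, -0.0, -0.1]
width: 0.0005
grasp_force: 0.0
```

carry_out(plan=[[0,0,0,-0.004,0],[0,0,0,0,0]])

```text
time_s: 7.55
tcp_pos: [0.5872, -0.2374, -0.0156]
orientation: [[-0.2, 0.98, -0.0], [0.98, 0.2, 0.0], [0.0, -0.0, -1.0]]
ft_force: [-0.6, 0.4, 0.6]
width: 0.0007
grasp_force: 0.0
```

carry_out(plan=[[0,0,0,-0.004,0],[0,0,0,0,0]])

```text
time_s: 7.75
tcp_pos: [0.5872, -0.2373, -0.0176]
orientation: [[-0.2, 0.98, -0.0], [0.98, 0.2, 0.0], [0.0, -0.0, -1.0]]
ft_force: [-0.3, -0.5, -0.3]
width: 0.0002
grasp_force: 0.0
```

carry_out(plan=[[0,0,0,-0.004,0],[0,0,0,0,0]])

```text
time_s: 7.95
tcp_pos: [0.5872, -0.2373, -0.0196]
orientation: [[-0.2, 0.98, -0.0], [0.98, 0.2, 0.0], [0.0, -0.0, -1.0]]
ft_force: [0.2, 0.1, 0.1]
width: 0.0008
grasp_force: 0.0
```

carry_out(plan=[[0,0,0,-0.003,0],[0,0,0,0,0]])

```text
time_s: 8.15
tcp_pos: [0.5873, -0.2373, -0.021]
orientation: [[-0.2, 0.98, -0.0], [0.98, 0.2, 0.0], [0.0, -0.0, -1.0]]
ft_force: [-0.9, 0.5, -0.1]
width: 0.0006
grasp_force: 0.0
```

carry_out(plan=[[0,0,0,-0.003,0],[0,0,0,0,0]])

```text
time_s: 8.35
tcp_pos: [0.5873, -0.2373, -0.0225]
orientation: [[-0.2, 0.98, -0.0], [0.98, 0.2, 0.0], [0.0, -0.0, -1.0]]
ft_force: [-0.5, -0.7, 0.1]
width: 0.0004
grasp_force: 0.0
```

carry_out(plan=[[0,0,0,-0.003,0],[0,0,0,0,0]])

```text
time_s: 8.55
tcp_pos: [0.5872, -0.2373, -0.024]
orientation: [[-0.2, 0.98, -0.0], [0.98, 0.2, 0.0], [0.0, -0.0, -1.0]]
ft_force: [-0.2, -0.2, 0.8]
width: 0.0006
grasp_force: 0.0
```

carry_out(plan=[[0,0,0,-0.003,0],[0,0,0,0,0]])

```text
time_s: 8.75
tcp_pos: [0.5872, -0.2373, -0.0255]
orientation: [[-0.2, 0.98, -0.0], [0.98, 0.2, 0.0], [0.0, -0.0, -1.0]]
ft_force: [0.7, 0.2, -0.2]
width: 0.0008
grasp_force: 0.0
```

```bash
python3 - <<'E'
from h import *
st=state();T=np.array(st["tcp_pos"]);s=camera("scene")[:,:,::-1]
p=proj("scene",T);x,y=(p-50).astype(int)
print(T,st["ft_force"],((p-[x,y])*6).round(),[((proj("scene",T+[0,0,h])-[x,y])*6).round() for h in(.02,.025,.03)])
cv2.imwrite("pics/c5.png",cv2.resize(s[y:y+100,x:x+100],(600,600)))
E
```

```text
[ 0.58724339 -0.23733229 -0.02551811] [ 0.7026339   0.17454709 -0.24513108] [301. 305.] [array([296., 260.]), array([295., 249.]), array([294., 237.])]
```

View pics/c5.png

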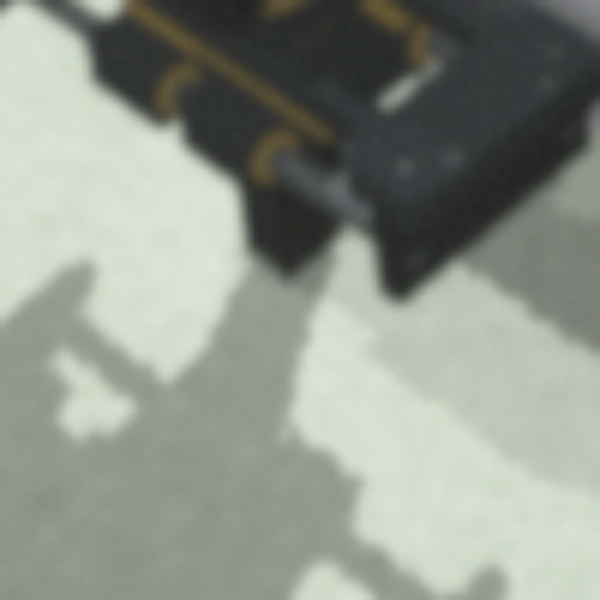

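The shadow now meets the fingertip at (290,275), so the tip is practically on the table.

carry_out(plan=[[0,0,0,-0.002,0],[0,0,0,0,0]])

```text
time_s: 9.0
tcp_pos: [0.5873, -0.2373, -0.0264]
orientation: [[-0.2, 0.98, -0.0], [0.98, 0.2, 0.0], [0.0, -0.0, -1.0]]
ft_force: [0.1, 0.1, 0.5]
width: -0.0
grasp_force: 0.0
```

carry_out(plan=[[0,0,0,-0.002,0],[0,0,0,0,0]])

```text
time_s: 9.2
tcp_pos: [0.5873, -0.2373, -0.0274]
orientation: [[-0.2, 0.98, -0.0], [0.98, 0.2, 0.0], [0.0, -0.0, -1.0]]
ft_force: [0.1, 0.4, 0.5]
width: 0.0005
grasp_force: 0.0
```

carry_out(plan=[[0,0,0,-0.002,0],[0,0,0,0,0]])

```text
time_s: 9.4
tcp_pos: [0.5874, -0.2374, -0.0283]
orientation: [[-0.2, 0.98, 0.0], [0.98, 0.2, -0.0], [-0.0, 0.0, -1.0]]
ft_force: [0.6, 0.0, 0.2]
width: 0.0003
grasp_force: 0.3
```

carry_out(plan=[[0,0,0,-0.002,0],[0,0,0,0,0]])

```text
time_s: 9.6
tcp_pos: [0.5875, -0.2374, -0.0284]
orientation: [[-0.2, 0.98, 0.0], [0.98, 0.2, -0.0], [-0.0, 0.0, -1.0]]
ft_force: [-4.5, 2.2, 10.4]
width: 0.0002
grasp_force: 5.0
```

carry_out(plan=[[0,0,0,-0.002,0],[0,0,0,0,0]])

```text
time_s: 9.8
tcp_pos: [0.5875, -0.2374, -0.0284]
orientation: [[-0.2, 0.98, -0.0], [0.98, 0.2, -0.001], [-0.001, -0.0, -1.0]]
ft_force: [-9.0, 1.9, 19.9]
width: 0.0003
grasp_force: 9.6
```

Contact came at reported z = -0.0284, so true tip height = reading + 28 mm. I will go back and grasp with the TCP reading about 0.046.

carry_out(plan=[[0,0,0,0.065,0],[65,0,0,0.065,0],[65,0,0,0.065,0],[65,0,0,0.065,0],[65,-0.01,0.08,0,0],[65,-0.01,0.08,0,0],[65,-0.01,0.08,0,0],[65,-0.01,0.081,0,0]], force=30)

```text
time_s: 10.6
tcp_pos: [0.567, -0.0755, 0.0998]
orientation: [[-0.2, 0.98, 0.0], [0.98, 0.2, -0.0], [-0.0, 0.0, -1.0]]
ft_force: [0.8, 1.2, 0.2]
width: 0.0488
grasp_force: 0.0
```

carry_out(plan=[[65,0,0,0,0],[65,0,0,0,0]])

```text
time_s: 10.8
tcp_pos: [0.5674, -0.0761, 0.0999]
orientation: [[-0.202, 0.979, 0.0], [0.979, 0.202, -0.0], [-0.0, 0.0, -1.0]]
ft_force: [0.1, -1.3, -0.8]
width: 0.0557
grasp_force: 0.0
```

carry_out(plan=[[65,0,-0.001,-0.04,0],[65,0,-0.001,-0.04,0],[65,0,0,-0.027,0],[65,0,0,0,0],[65,0,0,0,0]])

```text
time_s: 11.3
tcp_pos: [0.5676, -0.0784, 0.0464]
orientation: [[-0.2, 0.98, 0.0], [0.98, 0.2, 0.0], [0.0, 0.0, -1.0]]
ft_force: [0.4, 0.2, -0.1]
width: 0.0564
grasp_force: 0.0
```

carry_out(plan=[[10,0,0,0,0],[10,0,0,0,0],[10,0,0,0,0],[10,0,0,0,0],[10,0,0,0,0],[10,0,0,0,0]])

```text
time_s: 11.9
tcp_pos: [0.5681, -0.0778, 0.0465]
orientation: [[-0.2, 0.98, 0.002], [0.98, 0.2, 0.0], [-0.0, 0.002, -1.0]]
ft_force: [3.1, 0.4, -1.4]
width: 0.0272
grasp_force: 30.0
```

carry_out(plan=[[10,-0.001,0,0.006,0],[10,0,0,0.006,0],[10,0,0,0.006,0],[10,0,0,0.004,0],[10,0,0,0,0]], force=40)

```text
time_s: 12.4
tcp_pos: [0.568, -0.0777, 0.0569]
orientation: [[-0.2, 0.98, 0.002], [0.98, 0.2, 0.001], [0.0, 0.002, -1.0]]
ft_force: [9.9, 0.2, -11.6]
width: 0.0271
grasp_force: 40.0
```

carry_out(plan=[[10,0.002,0,0,0],[10,-0.0044,0.0215,0,0],[10,-0.0044,0.0215,0,0],[10,-0.0044,0.0215,0,0],[10,-0.0044,0.0215,0,0],[10,-0.0044,0.0215,0,0],[10,0,0,0,0]])

```text
time_s: 13.1
tcp_pos: [0.5565, -0.022, 0.0564]
orientation: [[-0.202, 0.979, -0.0], [0.979, 0.202, 0.002], [0.002, 0.0, -1.0]]
ft_force: [5.8, 3.6, -10.7]
width: 0.027
grasp_force: 40.0
```

carry_out(plan=[[10,0,0,-0.003,0],[10,0,0,-0.004,0],[10,0,0,0,0],[65,0,0,0,0],[65,0,0,0,0],[65,0,0,0,0],[65,0,0,0,0]])

```text
time_s: 13.8
tcp_pos: [0.5567, -0.0243, 0.0535]
orientation: [[-0.2, 0.98, -0.0], [0.98, 0.2, -0.0], [-0.0, -0.0, -1.0]]
ft_force: [-0.1, -1.2, 0.7]
width: 0.0509
grasp_force: 0.0
```

carry_out(plan=[[65,0,0,0.05,0],[65,0,0,0.05,0],[65,0,0,0.04,0],[0,0.0096,-0.05,0,0],[0,0.0096,-0.05,0,0],[0,0.0096,-0.045,0,0],[0,0,0,0,0],[0,0,0,0,0]])

```text
time_s: 14.6
tcp_pos: [0.5711, -0.0967, 0.1234]
orientation: [[-0.199, 0.98, -0.0], [0.98, 0.199, 0.0], [0.001, -0.0, -1.0]]
ft_force: [-0.3, 1.2, -0.4]
width: 0.0244
grasp_force: 0.0
```

```bash
python3 - <<'E'
from h import *
s=camera("scene")[:,:,::-1];st=state();print(st["width"],st["tcp_pos"])
o=np.array([.5398,.0581]);d=np.array([-.2009,.9796])
for q in(.055,.058):
    p=proj("scene",np.r_[o+d*(q-.138),.11]);print(q,p,((p-[220,110])*4))
cv2.imwrite("pics/c6.png",cv2.resize(s[110:260,220:420],None,fx=4,fy=4,interpolation=cv2.INTER_CUBIC))
E
```

```text
0.020171656339312793 [ 0.57111742 -0.09584225  0.1235644 ]
0.055 [289.53012002 218.58772409] [278.12048007 434.35089637]
0.058 [290.50995933 217.88901114] [282.03983732 431.55604457]
```

View pics/c6.png

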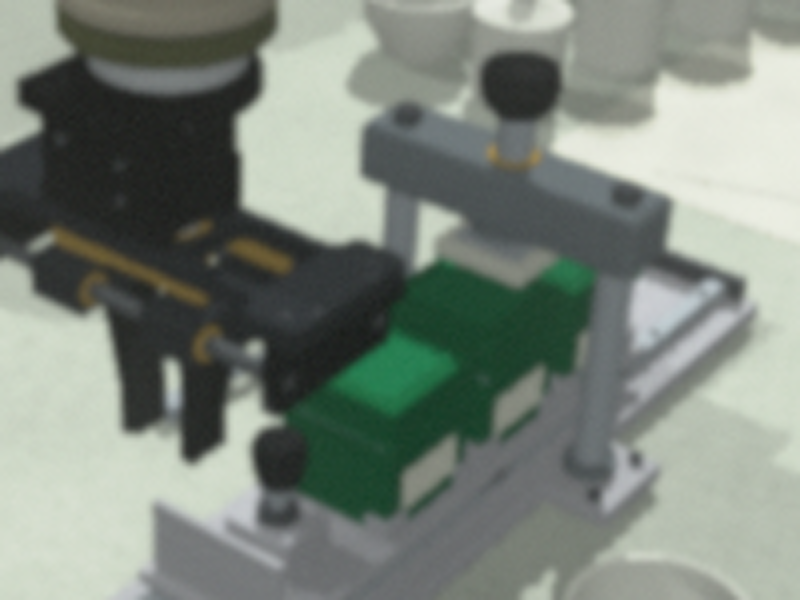

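The scene crop shows the shuttle advanced about 56 mm, with the knob at (280,450) and the plate at (220,550). The tins stand upright and the fingers are clear behind the plate. Next I go down and push slowly.

carry_out(plan=[[0,0,0,-0.07,0],[0,0,0,-0.07,0],[0,0,0,-0.053,0],[0,0,0,0,0],[0,-0.003,0.0147,0,0],[0,-0.003,0.0147,0,0],[0,0,0,0,0]], force=30)

```text
time_s: 15.35
tcp_pos: [0.5692, -0.0805, 0.029]
orientation: [[-0.202, 0.979, 0.003], [0.979, 0.202, -0.0], [-0.001, 0.003, -1.0]]
ft_force: [-1.0, -0.8, 0.5]
width: 0.0006
grasp_force: 0.0
```

carry_out(plan=[[0,-0.0008,0.004,0,0],[0,-0.0008,0.004,0,0],[0,-0.0008,0.004,0,0],[0,-0.0008,0.004,0,0],[0,-0.0008,0.004,0,0],[0,-0.0008,0.004,0,0],[0,-0.0008,0.004,0,0],[0,-0.0008,0.004,0,0]])

```text
time_s: 16.15
tcp_pos: [0.5663, -0.0681, 0.0285]
orientation: [[-0.198, 0.98, 0.003], [0.98, 0.198, -0.002], [-0.003, 0.002, -1.0]]
ft_force: [2.0, -5.9, 5.1]
width: 0.0005
grasp_force: 3.2
```

carry_out(plan=[[0,-0.0006,0.003,0,0],[0,-0.0006,0.003,0,0],[0,-0.0006,0.003,0,0],[0,-0.0006,0.003,0,0]])

```text
time_s: 16.55
tcp_pos: [0.5652, -0.0627, 0.0285]
orientation: [[-0.198, 0.98, 0.003], [0.98, 0.198, -0.003], [-0.004, 0.002, -1.0]]
ft_force: [2.5, -8.1, 5.4]
width: 0.0008
grasp_force: 4.2
```

carry_out(plan=[[0,-0.0006,0.003,0,0],[0,-0.0006,0.003,0,0],[0,-0.0006,0.003,0,0],[0,0,0,0,0]])

```text
time_s: 16.95
tcp_pos: [0.5641, -0.0578, 0.0285]
orientation: [[-0.198, 0.98, 0.003], [0.98, 0.198, -0.003], [-0.003, 0.002, -1.0]]
ft_force: [1.2, -6.7, 4.7]
width: 0.0003
grasp_force: 3.6
```

carry_out(plan=[[0,-0.0004,0.002,0,0],[0,-0.0004,0.002,0,0],[0,-0.0004,0.002,0,0],[0,-0.0004,0.002,0,0]])

```text
time_s: 17.35
tcp_pos: [0.5634, -0.0538, 0.0285]
orientation: [[-0.198, 0.98, 0.003], [0.98, 0.198, -0.003], [-0.003, 0.002, -1.0]]
ft_force: [0.3, -6.2, 6.0]
width: 0.0004
grasp_force: 3.3
```

carry_out(plan=[[0,-0.0004,0.002,0,0],[0,-0.0004,0.002,0,0],[0,-0.0004,0.002,0,0]])

```text
time_s: 17.65
tcp_pos: [0.5626, -0.0504, 0.0281]
orientation: [[-0.199, 0.98, 0.002], [0.98, 0.199, -0.002], [-0.003, 0.002, -1.0]]
ft_force: [1.8, -9.2, 4.6]
width: 0.0005
grasp_force: 4.9
```

carry_out(plan=[[0,-0.0004,0.002,0,0],[0,-0.0004,0.002,0,0]])

```text
time_s: 17.85
tcp_pos: [0.5624, -0.05, 0.0281]
orientation: [[-0.198, 0.98, 0.003], [0.98, 0.198, -0.004], [-0.004, 0.002, -1.0]]
ft_force: [3.1, -13.8, 3.4]
width: 0.0003
grasp_force: 7.2
```

carry_out(plan=[[0,-0.0004,0.002,0,0],[0,-0.0004,0.002,0,0]])

```text
time_s: 18.05
tcp_pos: [0.5623, -0.0496, 0.0281]
orientation: [[-0.196, 0.981, 0.003], [0.98, 0.196, -0.006], [-0.006, 0.002, -1.0]]
ft_force: [4.8, -17.8, 3.4]
width: 0.0003
grasp_force: 9.5
```

It stopped dead at shuttle ≈ 83 mm. I will back off and check the knob height.

carry_out(plan=[[0,0.002,-0.01,0,0],[0,0.008,-0.04,0,0],[0,0,0,0,0],[0,0,0,0.08,0],[0,0,0,0.08,0],[0,0.04,-0.06,0.08,0],[0,0.08,-0.06,0.08,0],[0,0,0,0,0]])

```text
time_s: 18.85
tcp_pos: [0.6198, -0.1236, 0.18]
orientation: [[-0.196, 0.981, 0.008], [0.981, 0.196, -0.001], [-0.003, 0.007, -1.0]]
ft_force: [-1.7, -0.9, -0.8]
width: 0.0008
grasp_force: 0.0
```

```bash
python3 - <<'E'
from h import *
s=camera("scene")[:,:,::-1];t=camera("top")[:,:,::-1];cv2.imwrite("pics/top7.png",t);cv2.imwrite("pics/sc7.png",s)
o=np.array([.5398,.0581]);d=np.array([-.2009,.9796])
for z in(.077,.103,.110):
    print(z,((proj("scene",np.r_[o+d*(.083-.138),z])-[240,130])*5).round())
a=cv2.imread("pics/scene0.png")
cv2.imwrite("pics/c7.png",np.hstack([cv2.resize(s[160:260,240:340],(500,500)),cv2.resize(a[200:300,220:280],(300,500))]))
print(blobs(t,(t.max(2)<42).astype(np.uint8),(250,190,332,235),15))
E
```

```text
0.077 [290. 478.]
0.103 [292. 425.]
0.11 [293. 411.]
[([311.0, 214.2], [309, 212, 5, 5, 19]), ([263.8, 220.4], [257, 214, 14, 14, 151])]
```

View pics/c7.png

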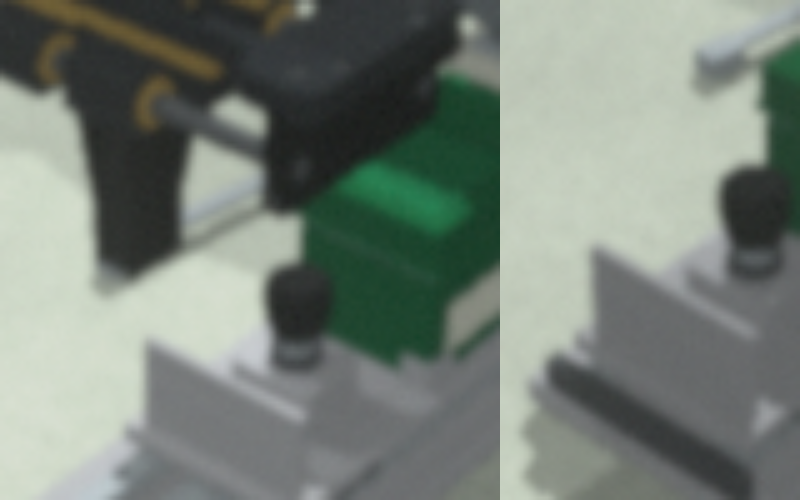

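The knob top is at (298,266) and the nut foot at (297,368). That is the same knob-to-block span as at the start (167 to 275), so the pin is fully in, and the top view confirms the shuttle at about 83 mm. Now the press.

carry_out(plan=[[0,0,0,0.08,0],[0,0,0,0.08,0],[0,-0.0255,0.0722,0,0],[0,-0.0255,0.0722,0,0],[0,-0.0255,0.0722,0,0],[0,-0.0255,0.0722,0,0],[0,-0.0255,0.0722,0,0],[0,-0.0255,0.0722,0,0]], force=30)

```text
time_s: 19.75
tcp_pos: [0.5365, 0.0985, 0.254]
orientation: [[-0.202, 0.979, -0.003], [0.979, 0.202, -0.001], [0.0, -0.003, -1.0]]
ft_force: [0.2, 0.9, 0.5]
width: 0.0003
grasp_force: 0.0
```

carry_out(plan=[[0,-0.0255,0.0722,0,0],[0,-0.0255,0.0722,0,0],[0,0,0,0,0],[0,0,0,0,0]])

```text
time_s: 20.15
tcp_pos: [0.5117, 0.1696, 0.2544]
orientation: [[-0.204, 0.979, -0.002], [0.979, 0.204, -0.001], [-0.0, -0.002, -1.0]]
ft_force: [0.6, 0.1, 1.0]
width: 0.0002
grasp_force: 0.0
```

```bash
python3 - <<'E'
from h import *
st=state();print(st["tcp_pos"],st["ft_force"])
o,d=onz("top",(263.8,220.4),.102),0;O=np.array([.5398,.0581]);D=np.array([-.2009,.9796]);print((o[:2]-O)@D+.1366)
s=camera("scene")[:,:,::-1]
print(((proj("scene",np.array(st["tcp_pos"])+[0,0,.028])-[280,60])*4).round())
cv2.imwrite("pics/c8.png",cv2.resize(s[60:210,280:430],None,fx=4,fy=4,interpolation=cv2.INTER_CUBIC))
E
```

```text
[0.51166278 0.16960969 0.25441815] [0.55119829 0.0691011  0.95704795]
0.08609422737056396
[288. 171.]
```

View pics/c8.png

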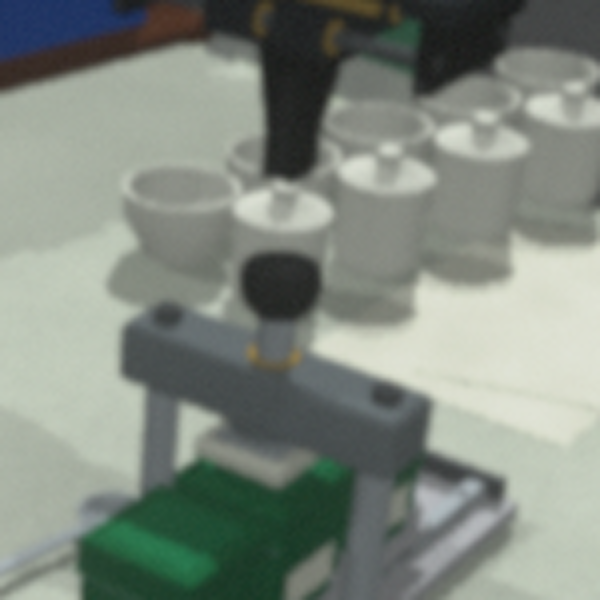

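The closed fingertips are at (287,178), as predicted, and the palm knob's top is at (280,262). I will correct x and y by a few mm and go down.

carry_out(plan=[[0,0.0125,-0.0095,-0.035,0],[0,0,0,-0.035,0],[0,0,0,-0.008,0],[0,0,0,-0.008,0],[0,0,0,-0.006,0],[0,0,0,0,0]])

```text
time_s: 20.8
tcp_pos: [0.5199, 0.163, 0.2099]
orientation: [[-0.2, 0.98, 0.0], [0.98, 0.2, -0.0], [-0.0, 0.0, -1.0]]
ft_force: [-2.1, -1.4, 3.4]
width: 0.0002
grasp_force: 1.5
```

carry_out(plan=[[0,0,0,-0.006,0],[0,0,0,-0.006,0],[0,0,0,-0.006,0],[0,0,0,0,0]])

```text
time_s: 21.2
tcp_pos: [0.5202, 0.1633, 0.2004]
orientation: [[-0.2, 0.98, 0.001], [0.98, 0.2, 0.0], [0.0, 0.001, -1.0]]
ft_force: [1.0, -1.4, 4.7]
width: 0.0004
grasp_force: 1.9
```

carry_out(plan=[[0,0,0,-0.004,0],[0,0,0,-0.004,0],[0,0,0,-0.004,0]])

```text
time_s: 21.5
tcp_pos: [0.5202, 0.1633, 0.1951]
orientation: [[-0.2, 0.98, 0.001], [0.98, 0.2, 0.0], [-0.0, 0.001, -1.0]]
ft_force: [-2.5, -4.1, 12.6]
width: 0.0005
grasp_force: 6.5
```

carry_out(plan=[[0,0,0,-0.004,0],[0,0,0,-0.004,0]])

```text
time_s: 21.7
tcp_pos: [0.5202, 0.1633, 0.1915]
orientation: [[-0.2, 0.98, 0.001], [0.98, 0.2, -0.0], [-0.0, 0.001, -1.0]]
ft_force: [-1.5, -2.9, 8.3]
width: 0.0004
grasp_force: 4.4
```

carry_out(plan=[[0,0,0,-0.003,0],[0,0,0,0,0]])

```text
time_s: 21.9
tcp_pos: [0.5202, 0.1633, 0.1896]
orientation: [[-0.2, 0.98, 0.001], [0.98, 0.2, -0.0], [-0.0, 0.001, -1.0]]
ft_force: [-0.6, -1.7, 6.0]
width: 0.0005
grasp_force: 3.3
```

The bead is passed: force peaked at 12.6 N, then dropped. I keep going to the hard stop.

carry_out(plan=[[0,0,0,-0.003,0],[0,0,0,0,0]])

```text
time_s: 22.1
tcp_pos: [0.5203, 0.1633, 0.1894]
orientation: [[-0.2, 0.98, 0.002], [0.98, 0.2, -0.001], [-0.001, 0.002, -1.0]]
ft_force: [-4.7, -4.8, 19.1]
width: 0.0003
grasp_force: 9.3
```

carry_out(plan=[[0,0,0,-0.002,0],[0,0,0,0,0]])

```text
time_s: 22.3
tcp_pos: [0.5204, 0.1634, 0.1893]
orientation: [[-0.2, 0.98, 0.002], [0.98, 0.2, -0.001], [-0.001, 0.002, -1.0]]
ft_force: [-8.7, -6.0, 26.1]
width: 0.0005
grasp_force: 13.2
```

The lid is at the hard stop with 26 N, at a travel of about 22 mm. Now I raise and retreat.

carry_out(plan=[[0,0,0,0.02,0],[0,0,0,0.03,0],[0,0,0,0.05,0],[0,0,0,0.08,0],[0,0.02,-0.09,0,0],[0,0.02,-0.09,0,0],[0,0.02,-0.09,0,0],[0,0.02,-0.09,0,0]])

```text
time_s: 23.1
tcp_pos: [0.5598, -0.018, 0.2769]
orientation: [[-0.201, 0.98, -0.0], [0.98, 0.201, 0.0], [0.0, 0.0, -1.0]]
ft_force: [1.2, 0.4, 0.9]
width: 0.0
grasp_force: 0.0
```

carry_out(plan=[[0,0.01,-0.09,0,0],[0,0,-0.09,0,0],[0,0,-0.09,0,0],[0,0,-0.09,0,0],[0,0,0,0,0],[0,0,0,0,0]])

```text
time_s: 23.7
tcp_pos: [0.5646, -0.1972, 0.2762]
orientation: [[-0.199, 0.98, -0.001], [0.98, 0.199, 0.001], [0.002, -0.0, -1.0]]
ft_force: [0.5, 1.0, 0.8]
width: 0.0008
grasp_force: 0.0
```

```bash
python3 - <<'E'
from h import *
st=state();print(st["time_s"],st["tcp_pos"],st["ft_force"])
s=camera("scene")[:,:,::-1];t=camera("top")[:,:,::-1]
print(blobs(t,(t.max(2)<42).astype(np.uint8),(135,190,332,252),15))
cv2.imwrite("pics/c9.png",np.hstack([cv2.resize(s[100:300,220:420],(440,440)),cv2.resize(t[110:330,120:300],(360,440))]))
E
```

```text
23.7 [ 0.56457435 -0.19716739  0.27619671] [0.48653539 0.98067297 0.80293598]
[([310.9, 214.6], [309, 213, 5, 5, 20]), ([263.7, 220.3], [257, 214, 14, 14, 154]), ([194.1, 234.3], [188, 216, 13, 36, 228]), ([154.7, 234.4], [142, 221, 28, 31, 616])]
```

View pics/c9.png

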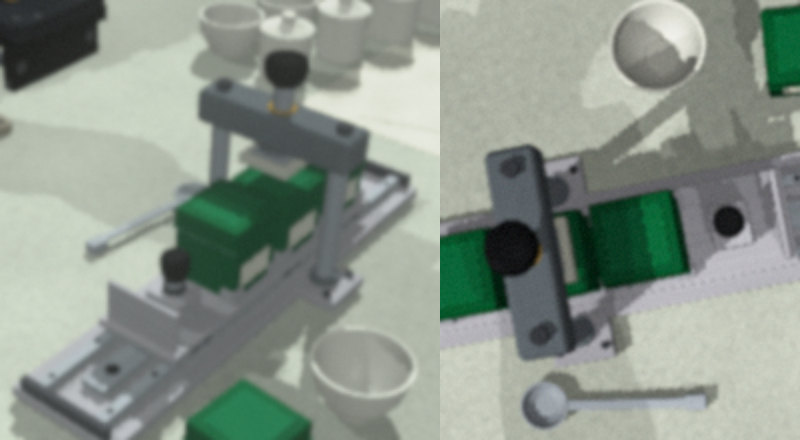

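The ram is up again, with its knob at (287,70) in the left half. The middle lid sits lower than the last one, the plunger is down, and the bowl, tin and spoon are where they were. I hand in.

```bash
python3 -c "
from rig import *
print(close_job())"
```

```text
the job is handed in; nothing more can be done
None
```

The job is handed in at about 24 s, with no verdict returned: shuttle moved on one tin with the plunger fully in its hole, middle lid pressed home to the hard stop, ram back up, and the last lid left loose with tin, bowl and spoon undisturbed.

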